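# Re-aim a clamped camera on an optical rail

### The job

The camera on the optical rail has been left looking off to one side. Back off the sloping T-handle clamp screw at the foot of the camera, by no more than half a turn, turn the camera until it looks straight along the rail at the dotted test target, and tighten the screw firmly again. Do not force the camera round while it is still clamped, and leave the small things lying beside the rail where they are.

Things in the scene. Friction and masses are not known exactly. Their poses are not given: they have to be found in the camera images.
- rail: Fixed aluminium optical rail, 310 x 66 x 24 mm, origin at bench height under the camera's turning axis; it runs from y = +75 to -235 mm; its -x side faces the robot. On it: the camera's carrier (origin), a lens on a post at y = -140 mm (18 mm to either side, 137 mm high) and the dotted test target, a 76 mm square upright plate (top 179 mm high) at y = -206 mm.
- camera: Grey box camera, 46 mm wide (x), 70 long (y, centred on the axis), underside 100 and flat top 146 mm above the bench; a black lens barrel, 40 mm across, sticks out 36 mm beyond its -y face, where it looks. Origin on the vertical turning axis at bench height. It turns in a seat on a conical foot and cannot lift out. Its plain long sides can be gripped from above.
- camera_pan (a joint): Camera angle about its vertical axis, rad, anticlockwise from above; 0 = looking straight along the rail at the target, positive = lens turned to the rail's +x side (away from the robot). Starts at 0.5 to 1.0. About 0.06 N m of drag when the clamp is free; held by friction when it is tight.
- t_handle (a point): Centre of the clamp screw's steel T-handle: bar 64 mm long (x), 13 thick (y), 18 high (z). z is the screw axis, pointing outward: it slopes up, 35 degrees from vertical, to the rail's -x side and a little to +y. x and y turn with the screw. A 10 mm shank runs down; a 16 mm collar begins 37 mm, the 28 mm boss 49 mm below the centre. It stands about 87 mm from the camera's axis, 130 mm above the bench.
- clamp_screw (a joint): Angle of the clamp screw, rad; grows as it is unscrewed (anticlockwise seen from the handle; quick thread, it moves out 1.6 mm per rad). Starts tight at 0 to 0.2; end stop at -0.1. Clamping force: about 22 N at 0, 11 N at 0.4, 4 N at 0.7, none above 1.0 to 1.1 (clamp free). Turning takes 0.12 to 0.2 N m; it stays where it is left.
- clamp_shoe: Steel bearing shoe, 13 mm across, at the inner end of the clamp screw, which presses on the camera's conical foot. Hidden in the boss; not to be touched.
- vial_2: Small amber vial with white screw cap, 23 mm across, 52 mm high, standing behind the rail (its +x side). Origin under its centre. Leave alone.
- spare_lens: Spare lens in a black 30 mm ring mount, 31 mm high, standing behind the rail. Origin under its centre. Leave alone.
- hex_key: Hex key, 88 x 30 x 4 mm, lying on the bench on the robot's side of the rail. Leave alone.
- driver: Screwdriver with dark handle, 134 mm long, 26 mm thick, lying at the right front of the bench. Leave alone.

How it is judged:
On the way, in this order (a step that is already met when the one before it is completed fails the run):
1. the clamp is backed off until its shoe no longer presses on the camera's foot, the camera still turned aside (contact force between clamp_shoe and camera below 1 N and value of joint clamp_screw above 0.8 rad and value of joint camera_pan above 0.3 rad), for 0.2 s.
2. with the clamp still free, the camera is turned to look along the rail, within 5 degrees (contact force between clamp_shoe and camera below 1 N and value of joint camera_pan between -0.09 and 0.09 rad), for 0.2 s.
At the end, for the whole second after the job is handed in: The clamp shoe presses on the camera's foot with more than 10 N (screw below about 0.43 rad), and the camera, at rest, looks along the rail within 0.09 rad (5 degrees) (contact force between clamp_shoe and camera above 10 N and value of joint camera_pan between -0.09 and 0.09 rad and angular speed of camera below 0.05 rad/s); the robot touches nothing.
It fails at once if the clamp screw is backed off by more than half a turn (beyond 3.3 rad) (value of joint clamp_screw above 3.3 rad).
It fails at once if the camera is forced round (over 0.2 rad/s) while the shoe still presses on it with more than 6 N (contact force between clamp_shoe and camera above 6 N and (velocity of joint camera_pan above 0.2 rad/s or velocity of joint camera_pan below -0.2 rad/s)).
It fails at once if the vial, the spare lens, the hex key or the screwdriver is moved by more than 30 mm (distance of any of vial_2, spare_lens, hex_key, driver from where it was at the start of the episode above 0.03 m).
It also fails if it takes over 61 s, if anything falls off the work surface, if the arm or the gripper's body presses on something with over 40 N, if the wrist force passes 120 N, or if a joint passes its speed limit or range.

### The arm

A 6-joint arm with a two-finger parallel gripper is mounted at the origin on a cart in front of the work surface, level with it; the furniture and walls round the work are solid. World frame = base frame: x ahead of the robot, y to its left, z up, the work surface at z = 0. Lengths are in m, angles in rad, forces in N, time in s.
With the tool pointing down it reaches from about 0.35 to 0.775 m from the base axis. Payload 5.5 kg.
Tool frame: the origin (TCP) lies midway between the tips of the shut fingers; the grasp point (between the pads) lies grasp_offset behind it (grasp_offset is the distance from the TCP to the grasp point, in m); z points along the fingers, y is the line along which they close (so a half turn about z gives the same grasp; the last joint's range is limited). The gripper opens to 85 mm and grips with 20 to 120 N. Pads are 22 mm wide; open, the fingers measure 114 mm over their backs; the gripper's body (76 mm by 85 mm) begins 54 mm behind the grasp point. The pads swing forward as they close: fully open they stand 13 mm farther back than shut.
Start: joints at [-1.46, 0.313, 0.046, 1.304, 0, 1.431], TCP at [0.143, -0.557, 0.231] pointing down, gripper open.
Joint ranges: [-2.76, 2.76], [-0.86, 1.69], [-1.03, 1.26], [-2.2, 2.34], [-1.47, 1.5], [-3.14, 3.14]. Speed limits (rad/s): [2.57, 2.57, 3.14, 3.14, 3.14, 3.14].

### API

Orientations are given as a unit quaternion [w, x, y, z].
In Python, from workcell import * gives the robot as it stands.
- The arm moves only by the tool step_arm, never from a script. Its argument "deltas" is a list of rows, each a list of 7 numbers: the shift along the world's x, y, z in mm, then the turn, a rotation vector about the world's x, y, z in degrees, then the gripper's target within -1 to 1 (fully open at 1, half-way at 0, shut at -1). A call has 1 to 5 rows; each row shifts and turns the commanded pose from where the row before left it; what a row does not reach is not made up. A row lasts 1/10 s, in which the tool goes at most 50 mm and 8.59 degrees, less where a joint would pass 70% of its speed; a pose out of reach is approached as far as the arm can. A call is refused whole if a number of a shift passes 50 or a number of a turn 8.59, either way. A call with a gripper value outside its range is refused whole. The fingers move at their own pace and stop on an object; "newtons" is the grip in N (left out, the last holds). Time passes only in rows, so rows that do not move let the fingers close. It gives the time, the measured TCP pose, the force, the opening and the grip force at its end, in the units of the state.
- get_state(): the state, without advancing time (a new reading comes with each control period).
- read_camera(name): name is "scene" or "top" or "wrist"; returns a dict with "image" (400x640x3 uint8, red, green, blue), "z_map" (400x640 float32, m along the optical axis (not along the pixel's ray), 0 where there is no reading), "K" (3x3 intrinsics, pixels), "world_from_camera" (4x4, takes a point from camera to world coordinates). Camera axes: x right, y down, z forward; pixel columns grow to the right and rows downward; lengths in m; the calibration is good to about 2 mm. A picture is of the moment at which its call begins.
- hand_in(): hands the job in; it is judged then, once.
The state is a dict: "clock": time; "joint_pos": joint angles; "qvel": joint speeds; "tau": joint torques, N m; "tcp_pos": TCP position; "orientation": TCP orientation; "wrist_force": force on the tool from outside, world axes, zero at the start; "ft_torque": the same for the moment, N m; "finger_gap": finger opening in m; "grip_force": force on a finger pad.
Only numpy, scipy, OpenCV 4.12 (cv2) and the standard library are available. Lean on these libraries where they do the work, as an engineer would, in place of code of your own. Each camera call takes 0.05 s, during which the arm holds its last target. There are 200 camera calls.

## Working session

There is one attempt and no reset: what is moved stays moved. The work goes in short steps, Python scripts to look and compute and a tool call to move; the robot and the scene stay as the last step left them, time stands still between calls to the robot, and variables do not carry over. Pictures are saved under pics/ and viewed, at most 10 in all, crops included, and the job is handed in when it is done.

Besides the shell and the picture viewer there is one more tool, called by a JSON object that holds its "op" and its "data". step_arm: Moves the arm, as the interface text tells. Its arguments: {"type":"object","properties":{"deltas":{"type":"array","items":{"type":"array","items":{"type":"number"}}},"newtons":{"type":"number"}},"required":["deltas"]}

```bash
ls; mkdir -p pics; python3 - <<'E'
from workcell import *
import cv2,numpy as np,pickle
s=get_state();print({k:np.round(v,3) for k,v in s.items()})
d={n:read_camera(n) for n in("scene","top")}
pickle.dump(d,open('d0.pkl','wb'))
for n in d:
    cv2.imwrite(f'pics/{n}0.png',d[n]['image'][:,:,::-1]);print(n,d[n]['K'].round(1).tolist(),d[n]['world_from_camera'].round(3).tolist())
E
```

```text
pics
{'clock': np.float64(0.0), 'joint_pos': array([-1.46 ,  0.314,  0.045,  1.304, -0.   ,  1.431]), 'qvel': array([ 0.001,  0.002, -0.002, -0.   ,  0.001, -0.   ]), 'tau': array([-1.0000e-03, -4.8062e+01,  2.9853e+01,  1.9000e-02, -0.0000e+00,
       -0.0000e+00]), 'tcp_pos': array([ 0.143, -0.557,  0.23 ]), 'orientation': array([-0.001,  0.992,  0.125,  0.   ]), 'wrist_force': array([-0.823, -0.725, -0.19 ]), 'ft_torque': array([ 0.01 , -0.015,  0.02 ]), 'grip_force': np.float64(0.0), 'finger_gap': np.float64(0.086)}
scene [[402.9, 0.0, 322.9], [0.0, 402.9, 204.8], [0.0, 0.0, 1.0]] [[0.598, 0.529, -0.602, 1.092], [0.802, -0.402, 0.442, -0.301], [-0.008, -0.747, -0.664, 0.713], [0.0, 0.0, 0.0, 1.0]]
top [[368.2, 0.0, 322.5], [0.0, 368.2, 192.9], [0.0, 0.0, 1.0]] [[0.015, -0.987, 0.157, 0.404], [-1.0, -0.015, 0.004, 0.08], [-0.002, -0.157, -0.988, 1.036], [0.0, 0.0, 0.0, 1.0]]
```

View pics/scene0.png

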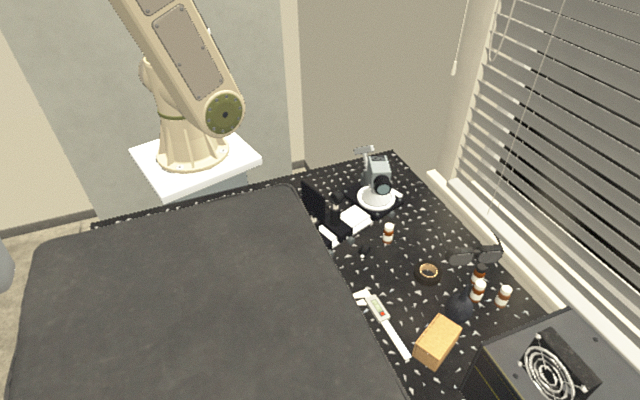

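View pics/top0.png

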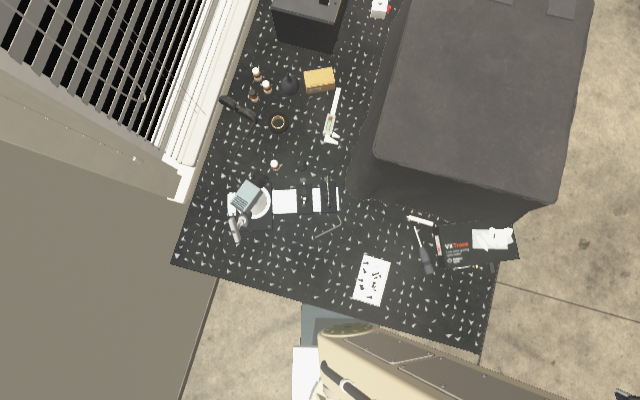

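The scene view shows the camera at about (380,175) with the target plate at (315,200). In the top view the camera is at (245,195), the T-handle at (237,230), and the rail runs right to (335,195). I'll enlarge the top view and compute points from it.

```bash
cat > h.py <<'E'
import numpy as np,cv2
def pts(d):
    z=d['z_map'];K=d['K'];T=d['world_from_camera']
    v,u=np.mgrid[:z.shape[0],:z.shape[1]]
    p=np.stack([(u-K[0,2])/K[0,0]*z,(v-K[1,2])/K[1,1]*z,z],-1)
    return p@T[:3,:3].T+T[:3,3]
E
python3 - <<'E'
from h import *
import pickle
d=pickle.load(open('d0.pkl','rb'));t=d['top'];P=pts(t)
im=t['image'][165:265,210:360,::-1]
a=cv2.resize(im,None,fx=5,fy=5,interpolation=cv2.INTER_CUBIC)
s=d['scene'];b=cv2.resize(s['image'][135:255,290:430,::-1],None,fx=4,fy=4,interpolation=cv2.INTER_CUBIC)
cv2.imwrite('pics/ta.png',a);cv2.imwrite('pics/sb.png',b)
def comp(P,z0,z1,c):
    m=((P[...,2]>z0)&(P[...,2]<z1)).astype('u1')
    n,l,st,ce=cv2.connectedComponentsWithStats(m)
    for i in range(1,n):
        if st[i,4]>25:
            q=P[l==i]
            if 0.2<q[:,0].mean()<.9 and abs(q[:,1].mean())<.6: print(c,ce[i].round(0),st[i,4],np.median(q,0).round(3),cv2.minAreaRect((q[:,:2]*1000).astype('f4')))
comp(P,.138,.155,'camtop');comp(P,.1,.137,'mid');comp(P,.155,.19,'hi');comp(P,.018,.03,'rail')
E
```

```text
camtop [383.  88.] 71 [ 0.818 -0.068  0.146] ((825.271240234375, -68.66368103027344), (5.0715837478637695, 176.14390563964844), 73.35699462890625)
camtop [434. 190.] 502 [ 0.557 -0.176  0.147] ((554.9287719726562, -187.72767639160156), (426.64642333984375, 98.10176086425781), 61.08494567871094)
camtop [142. 144.] 35 [0.665 0.537 0.148] ((665.3565063476562, 536.3551025390625), (3.9392032623291016, 23.502334594726562), 70.52467346191406)
camtop [159. 179.] 95 [0.575 0.488 0.146] ((575.0553588867188, 487.6007385253906), (4.984118938446045, 68.63739776611328), 73.27373504638672)
camtop [246. 193.] 630 [0.542 0.271 0.144] ((552.2665405273438, 265.90704345703125), (46.518714904785156, 107.34738159179688), 56.238712310791016)
camtop [108. 296.] 818 [0.296 0.583 0.147] ((307.1487731933594, 579.8509521484375), (4.639062881469727, 496.6338195800781), 74.9912338256836)
camtop [232. 223.] 77 [0.469 0.301 0.144] ((468.07794189453125, 302.588623046875), (31.448671340942383, 15.119020462036133), 8.561822891235352)
mid [208.  83.] 200 [0.838 0.398 0.107] ((861.79638671875, 389.24090576171875), (13.8
[... 3457 characters left out ...]
0.544 0.192 0.022] ((536.1887817382812, 191.08950805664062), (70.99798583984375, 67.69083404541016), 4.1426544189453125)
rail [230. 203.] 106 [0.528 0.341 0.023] ((534.7455444335938, 338.72357177734375), (54.38709259033203, 20.929155349731445), 6.522425651550293)
rail [438. 247.] 55 [ 0.421 -0.231  0.024] ((422.8407287597656, -231.1585693359375), (111.06591033935547, 3.4130003452301025), 7.750154972076416)
rail [427. 261.] 184 [ 0.383 -0.2    0.022] ((385.7771911621094, -199.2879180908203), (70.86731719970703, 21.856491088867188), 19.46208381652832)
rail [491. 267.] 56 [ 0.37  -0.372  0.026] ((369.4933166503906, -372.6811218261719), (26.66899871826172, 14.372039794921875), 8.696274757385254)
```

View pics/ta.png

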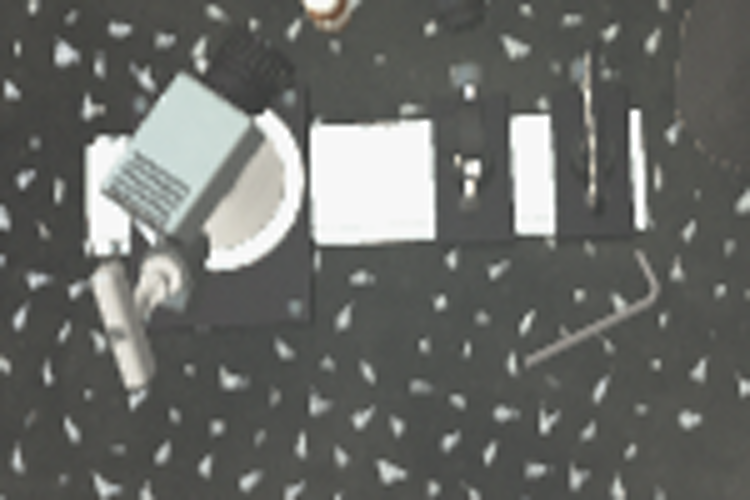

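View pics/sb.png

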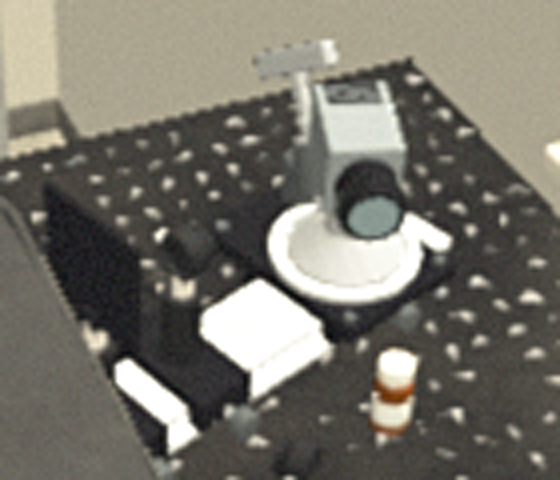

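The crops show the camera looking up and to the right, away from the robot. The T-handle bar in the `ta` crop runs from (105,265) to (138,385), with its boss at (165,275), and the hex key is at (600,320). Next I'll refine the rail, camera and handle geometry and check the obstacle's extent.

```bash
python3 - <<'E'
from h import *
import pickle, workcell
print([n for n in dir(workcell) if n[0]!='_'], getattr(workcell,'grasp_offset',None))
d=pickle.load(open('d0.pkl','rb'));t=d['top'];P=pts(t);I=t['image'].astype(int)
# height map
Q=P[t['z_map']>0]
for x in np.arange(.15,.75,.05):
    r=[]
    for y in np.arange(-.6,.5,.1):
        q=Q[(abs(Q[:,0]-x)<.025)&(abs(Q[:,1]-y)<.05)];r.append('%5.2f'%np.percentile(q[:,2],98) if len(q)>3 else '  -  ')
    print('x%.2f'%x,*r)
# camera top
m=(P[...,2]>.137)&(P[...,2]<.155);m[:,:215]=0;m[:,275:]=0;m[:212]&=True;m[212:]=0
n,l,st,ce=cv2.connectedComponentsWithStats(m.astype('u1'));i=1+np.argmax(st[1:,4])
# ray-cast the mask onto z=.146
K=t['K'];T=t['world_from_camera']
def cast(u,v,z):
    r=np.stack([(u-K[0,2])/K[0,0],(v-K[1,2])/K[1,1],np.ones(len(u))],-1)@T[:3,:3].T
    return T[:3,3]+r*((z-T[2,3])/r[:,2])[:,None]
hls=I.sum(-1); vv,uu=np.nonzero((l==i)&(hls>300));c=cast(uu.astype(float),vv.astype(float),.146)
print('camtop',len(uu),cv2.minAreaRect((c[:,:2]*1000).astype('f4')),c.mean(0))
# white rail
wm=(I.min(-1)>225)&(P[...,2]>.015)&(P[...,2]<.032)
wm[:,:225]=0;wm[:,345:]=0;wm[:185]=0;wm[225:]=0
for side in(0,1):
    L=[]
    for u in list(range(274,296))+list(range(314,320)):
        v=np.nonzero(wm[:,u])[0]
        if len(v)>10: 
            L.append((u,v[-1]+.5 if side else v[0]-.5))
    L=np.array(L);c=cast(L[:,0],L[:,1],.024);f=np.polyfit(c[:,1],c[:,0],1);print('edge',f,np.polyval(f,.275), np.degrees(np.arctan(-f[0])))
# handle points
hm=(P[...,2]>.1)&(P[...,2]<.16);hm[:,:222]=0;hm[:,250:]=0;hm[:214]=0;hm[250:]=0
vv,uu=np.nonzero(hm)
for v in range(214,248):
    u=uu[vv==v]
    if len(u): print(v,[(a,*(P[v,a]*1000).round().astype(int)) for a in (u[0],u[len(u)//2],u[-1])])
E
```

```text
['MotionError', 'get_state', 'grasp_offset', 'hand_in', 'read_camera'] 0.0187
x0.15   -    0.30   -    0.00  0.00   -    0.40  0.33 -0.00 -0.79 -0.79
x0.20   -     -    0.00  0.00  0.00  0.00  0.53  0.40 -0.80 -0.79 -0.79
x0.25   -     -    0.00  0.00  0.65  0.64  0.60  0.36   -     -   -0.79
x0.30   -     -    0.00  0.00  0.00  0.01  0.01  0.00  0.00  0.00   -  
x0.35   -     -    0.03  0.06  0.05  0.01  0.01  0.00  0.00  0.00  0.00
x0.40   -     -    0.06  0.06  0.06  0.01  0.01  0.00  0.00  0.00  0.00
x0.45   -     -    0.07  0.06  0.06  0.00  0.00  0.00  0.04  0.15  0.00
x0.50   -     -    0.28  0.26  0.06  0.00  0.01  0.15  0.04  0.15  0.00
x0.55   -     -    0.28  0.28  0.28  0.24  0.08  0.18  0.14  0.15  0.64
x0.60   -     -    0.28  0.28  0.28  0.28  0.27  0.18  0.14  0.14  0.02
x0.65   -     -    0.28  0.28  0.28  0.28  0.28  0.03  0.05  0.00  0.68
x0.70   -    0.28  0.28  0.27  0.27  0.28  0.28  0.00  0.00  0.03  0.64
camtop 549 ((536.8372802734375, 274.137451171875), (46.92686462402344, 72.05393981933594), 56.37847900390625) [0.53695526 0.27426636 0.146     ]
edge [-0.0645
[... 4197 characters left out ...]
)), (np.int64(237), np.int64(434), np.int64(293), np.int64(125)), (np.int64(240), np.int64(434), np.int64(288), np.int64(115))]
239 [(np.int64(234), np.int64(431), np.int64(300), np.int64(125)), (np.int64(237), np.int64(431), np.int64(293), np.int64(123)), (np.int64(240), np.int64(432), np.int64(288), np.int64(113))]
240 [(np.int64(235), np.int64(429), np.int64(298), np.int64(124)), (np.int64(237), np.int64(429), np.int64(293), np.int64(121)), (np.int64(239), np.int64(429), np.int64(289), np.int64(119))]
241 [(np.int64(235), np.int64(427), np.int64(298), np.int64(121)), (np.int64(237), np.int64(427), np.int64(293), np.int64(121)), (np.int64(238), np.int64(427), np.int64(291), np.int64(120))]
```

{"op": "step_arm", "data": {"deltas": [[0,0,50,0,0,0,1],[0,0,50,0,0,0,1],[0,0,50,0,0,0,1],[28,40,0,0,0,0,1],[28,40,0,0,0,0,1]]}}

```text
clock: 0.6
tcp_pos: [0.1991, -0.4788, 0.383]
orientation: [0.002, 0.992, 0.124, 0.0]
wrist_force: [0.5, 0.2, -0.3]
finger_gap: 0.0853
grip_force: 0.0
```

{"op": "step_arm", "data": {"deltas": [[28,40,0,0,0,0,1],[28,40,0,0,0,0,1],[28,40,0,0,0,0,1],[28,40,0,0,0,0,1],[28,40,0,0,0,0,1]]}}

```text
clock: 1.1
tcp_pos: [0.3393, -0.2752, 0.3811]
orientation: [-0.0, 0.992, 0.125, -0.0]
wrist_force: [0.3, -0.9, 0.6]
finger_gap: 0.0852
grip_force: 0.0
```

{"op": "step_arm", "data": {"deltas": [[28,40,0,0,0,0,1],[28,40,0,0,0,0,1],[0,47,0,0,0,0,1],[0,47,0,0,0,0,1],[0,47,0,0,0,0,1]]}}

```text
clock: 1.6
tcp_pos: [0.3943, -0.0542, 0.3809]
orientation: [-0.0, 0.992, 0.125, -0.0]
wrist_force: [0.6, 0.4, -0.3]
finger_gap: 0.0856
grip_force: 0.0
```

```bash
cat >> h.py <<'E'
from scipy.spatial.transform import Rotation as R
def q2R(q): return R.from_quat([q[1],q[2],q[3],q[0]])
def goto(s,p,xt,zt):
    zt=np.array(zt,float);zt/=np.linalg.norm(zt);xt=np.array(xt,float);xt-=zt*(xt@zt);xt/=np.linalg.norm(xt)
    M=R.from_matrix(np.stack([xt,np.cross(zt,xt),zt],1))
    rv=np.degrees((M*q2R(s['orientation']).inv()).as_rotvec());dp=(np.array(p)-s['tcp_pos'])*1000
    print('dp',dp.round(1),'rv',rv.round(2),'rows>=',max(np.linalg.norm(dp)/50,np.linalg.norm(rv)/8.59).round(2))
E
python3 - <<'E'
from workcell import *
from h import *
s=get_state();print(s['clock'],s['joint_pos'].round(2),s['tcp_pos'].round(3))
goto(s,(.391,.321,.24),(.837,.136,.53),(.547,-.173,-.819))
E
```

```text
1.6 [-0.34 -0.03  0.    1.61  0.    2.55] [ 0.394 -0.054  0.381]
dp [  -3.3  375.2 -140.9] rv [ -7.8  -34.22  -9.16] rows>= 8.01
```

{"op": "step_arm", "data": {"deltas": [[0,47,0,0,0,8.5,1],[0,47,0,0,0,8.5,1],[0,47,0,0,0,8.5,1],[0,47,0,0,0,8.5,1],[0,47,0,0,0,8.5,1]]}}

```text
clock: 2.1
tcp_pos: [0.3941, 0.1809, 0.3812]
orientation: [0.0, 0.878, 0.479, -0.0]
wrist_force: [1.1, 0.1, -0.1]
finger_gap: 0.0855
grip_force: 0.0
```

{"op": "step_arm", "data": {"deltas": [[0,47,0,0,0,8.5,1],[0,47,0,0,0,8.5,1],[0,47,0,0,0,8.5,1],[0,0,0,0,0,8.5,1],[0,0,0,0,0,8.5,1]]}}

```text
clock: 2.6
tcp_pos: [0.394, 0.3216, 0.3801]
orientation: [-0.0, 0.643, 0.766, -0.001]
wrist_force: [0.1, -0.3, 0.3]
finger_gap: 0.0859
grip_force: 0.0
```

{"op": "step_arm", "data": {"deltas": [[0,0,0,0,0,8.5,1],[0,0,0,0,0,8.5,1],[0,0,0,0,0,8.5,1],[0,0,0,0,0,8.5,1],[0,0,0,0,0,8.5,1]]}}

```text
clock: 3.1
tcp_pos: [0.3945, 0.3199, 0.3808]
orientation: [-0.0, 0.324, 0.946, -0.0]
wrist_force: [0.6, 0.8, 0.3]
finger_gap: 0.0854
grip_force: 0.0
```

{"op": "step_arm", "data": {"deltas": [[0,0,0,0,0,8.5,1],[0,0,0,0,0,8.5,1],[0,0,0,0,0,8.5,1],[0,0,0,0,0,8.5,1],[0,0,0,0,0,8.5,1]]}}

```text
clock: 3.6
tcp_pos: [0.3945, 0.3198, 0.3809]
orientation: [-0.0, -0.041, 0.999, -0.0]
wrist_force: [0.5, -0.8, -0.2]
finger_gap: 0.085
grip_force: 0.0
```

```bash
python3 - <<'E'
from workcell import *
from h import *
s=get_state();print(s['clock'],s['joint_pos'].round(2),s['tcp_pos'].round(3))
goto(s,(.391,.321,.24),(-.837,-.136,-.53),(.547,-.173,-.819))
E
```

```text
3.6 [0.52 0.19 0.24 1.63 0.   0.44] [0.395 0.32  0.381]
dp [  -3.5    1.2 -140.9] rv [-10.59 -33.41   0.2 ] rows>= 4.08
```

{"op": "step_arm", "data": {"deltas": [[-1,0,-28,-2.1,-6.7,0,1],[-1,0,-28,-2.1,-6.7,0,1],[-1,0,-28,-2.1,-6.7,0,1],[-1,0,-28,-2.1,-6.7,0,1],[0,0,-28,-2.1,-6.7,0,1]]}}

```text
clock: 4.1
tcp_pos: [0.3902, 0.3198, 0.2411]
orientation: [0.287, -0.036, 0.952, -0.101]
wrist_force: [0.4, 0.8, -1.5]
finger_gap: 0.0855
grip_force: 0.0
```

{"op": "step_arm", "data": {"deltas": [[0,0,0,0,0,0,1]]}}

```text
clock: 4.2
tcp_pos: [0.3824, 0.3141, 0.2304]
orientation: [0.278, -0.041, 0.954, -0.107]
wrist_force: [-1.1, -0.9, -1.7]
finger_gap: 0.0856
grip_force: 0.0
```

```bash
python3 - <<'E'
from workcell import *
from h import *
import pickle
s=get_state();print(s['clock'],s['joint_pos'].round(2),s['tcp_pos'].round(3))
d=read_camera('wrist');pickle.dump(d,open('w1.pkl','wb'));cv2.imwrite('pics/w1.png',d['image'][:,:,::-1])
print(d['world_from_camera'].round(3).tolist(),d['K'].round(0).tolist())
E
```

```text
4.2 [ 0.84 -0.01 -0.48  0.83 -0.55  0.68] [0.382 0.314 0.23 ]
[[-0.021, 0.638, 0.769, 0.24], [0.974, 0.188, -0.129, 0.328], [-0.227, 0.746, -0.626, 0.307], [0.0, 0.0, 0.0, 1.0]] [[304.0, 0.0, 321.0], [0.0, 304.0, 199.0], [0.0, 0.0, 1.0]]
```

View pics/w1.png

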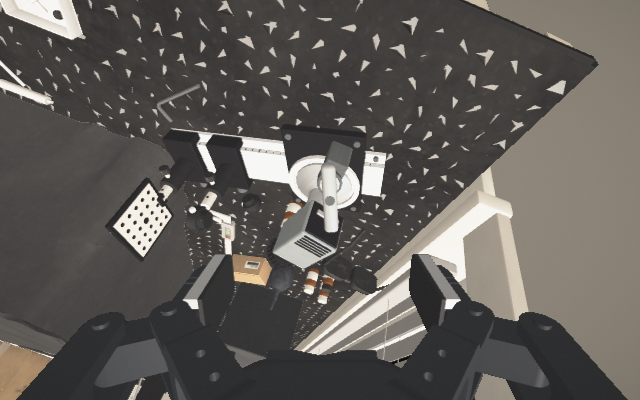

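The wrist view shows the T-handle bar end-on-lengthwise from (328,168) to (331,230), with its boss at (340,155) behind and the camera box at (308,235). I'll measure the bar from here.

```bash
python3 - <<'E'
from workcell import *
from h import *
import pickle
s=get_state();print(s['clock'],s['joint_pos'].round(3),s['tcp_pos'].round(3),s['qvel'].round(3))
d=pickle.load(open('w1.pkl','rb'));P=pts(d);I=d['image']
for v in range(160,236,5):
    u=np.arange(312,352);z=P[v,u,:]
    k=np.nonzero(d['z_map'][v,u]<np.percentile(d['z_map'][v,318:342],20)+.02)[0]
    k=[i for i in k]
    a=k[0];b=k[-1];c=(a+b)//2
    print(v,u[a],u[b],(z[c]*1000).round(0),(z[a]*1000).round(),(z[b]*1000).round(),I[v,u[c]],d['z_map'][v,u[c]].round(3))
E
```

```text
4.25 [ 0.842 -0.007 -0.472  0.834 -0.549  0.682] [0.386 0.317 0.236] [-0.04  -0.011  0.22   0.03   0.007 -0.008]
160 325 349 [467. 294.  64.] [472. 281.  63.] [471. 307.  57.] [95 95 92] 0.331
165 322 334 [424. 294. 119.] [427. 289. 117.] [427. 299. 114.] [154 149 144] 0.264
170 321 335 [426. 295. 123.] [428. 289. 123.] [428. 301. 119.] [235 233 228] 0.263
175 321 335 [429. 296. 126.] [433. 290. 124.] [431. 302. 123.] [234 233 227] 0.263
180 322 335 [434. 297. 127.] [435. 291. 127.] [434. 303. 125.] [234 233 227] 0.266
185 322 336 [437. 298. 130.] [440. 292. 128.] [440. 304. 126.] [236 235 230] 0.266
190 322 336 [440. 299. 133.] [444. 292. 131.] [443. 305. 129.] [235 235 230] 0.266
195 323 336 [445. 300. 134.] [447. 294. 134.] [446. 305. 132.] [235 234 230] 0.27
200 323 336 [447. 301. 138.] [450. 295. 137.] [450. 306. 135.] [136 136 132] 0.269
205 323 337 [451. 302. 140.] [457. 295. 138.] [454. 308. 136.] [167 169 163] 0.27
210 324 337 [456. 303. 142.] [458. 297. 142.] [459. 309. 138.] [236 236 232] 0.272
215 324 337 [460. 303. 145.] [463. 298. 144.] [463. 309. 141.] [234 234 230] 0.274
220 324 337 [464. 304. 147.] [467. 298. 146.] [466. 310. 144.] [233 232 228] 0.276
225 325 338 [469. 306. 149.] [470. 300. 149.] [472. 312. 146.] [235 235 232] 0.278
230 324 337 [472. 306. 152.] [240. 328. 307.] [473. 312. 150.] [231 229 224] 0.279
235 312 339 [509. 298. 136.] [503. 286. 142.] [517. 312. 126.] [45 42 45] 0.318
```

```bash
python3 - <<'E'
from workcell import *
from h import *
s=get_state();print(s['clock'],s['tcp_pos'].round(3))
goto(s,(.4198,.3091,.1798),(-.833,-.19,-.52),(.549,-.165,-.819))
E
```

```text
4.25 [0.386 0.317 0.236]
dp [ 33.6  -8.2 -56.3] rv [-1.24  0.16  3.09] rows>= 1.32
```

{"op": "step_arm", "data": {"deltas": [[10,-3,-20,-0.4,0,1,1],[10,-4,-20,-0.4,0,1,1],[10,-4,-20,-0.4,0,1,1],[0,0,0,0,0,0,1],[0,0,0,0,0,0,1]]}}

```text
clock: 4.75
tcp_pos: [0.423, 0.31, 0.1841]
orientation: [0.287, -0.063, 0.95, -0.103]
wrist_force: [-0.7, 1.0, 0.5]
finger_gap: 0.0852
grip_force: 0.0
```

```bash
python3 - <<'E'
from workcell import *
from h import *
s=get_state();print(s['clock'],s['tcp_pos'].round(3),s['joint_pos'].round(2),s['qvel'].round(2))
goto(s,(.4198,.3091,.1798),(-.833,-.19,-.52),(.549,-.165,-.819))
goto(s,(.4637,.2959,.1143),(-.833,-.19,-.52),(.549,-.165,-.819))
E
```

```text
4.75 [0.423 0.31  0.184] [ 0.77  0.03 -0.58  0.61 -0.53  0.54] [ 0.01 -0.01 -0.   -0.   -0.   -0.  ]
dp [-3.2 -0.9 -4.3] rv [-0.69  0.75  0.39] rows>= 0.13
dp [ 40.7 -14.1 -69.8] rv [-0.69  0.75  0.39] rows>= 1.64
```

Go in along the screw axis, then close gently.

{"op": "step_arm", "data": {"deltas": [[10,-4,-17.5,-0.3,0.3,0.2,1],[10,-4,-17.5,-0.3,0.4,0.2,1],[10,-3,-17.5,0,0,0,1],[10.5,-3,-17.5,0,0,0,1],[0,0,0,0,0,0,1]]}}

```text
clock: 5.25
tcp_pos: [0.4625, 0.2952, 0.1117]
orientation: [0.28, -0.069, 0.951, -0.107]
wrist_force: [0.1, -0.3, -0.4]
finger_gap: 0.0855
grip_force: 0.0
```

{"op": "step_arm", "data": {"deltas": [[0,0,0,0,0,0,-1],[0,0,0,0,0,0,-1],[0,0,0,0,0,0,-1],[0,0,0,0,0,0,-1],[0,0,0,0,0,0,-1]], "newtons": 40}}

```text
clock: 5.75
tcp_pos: [0.4612, 0.2953, 0.1119]
orientation: [0.281, -0.07, 0.951, -0.107]
wrist_force: [-4.6, 2.3, 4.8]
finger_gap: 0.0126
grip_force: 27.1
```

{"op": "step_arm", "data": {"deltas": [[0,0,0,0,0,0,-1],[0,0,0,0,0,0,-1],[0,0,0,0,0,0,-1]], "newtons": 60}}

```text
clock: 6.05
tcp_pos: [0.4612, 0.2956, 0.112]
orientation: [0.281, -0.07, 0.951, -0.107]
wrist_force: [-5.7, 1.7, 5.6]
finger_gap: 0.0124
grip_force: 60.6
```

```bash
python3 - <<'E'
from workcell import *
from h import *
s=get_state();print({k:np.round(v,3) for k,v in s.items()})
goto(s,(.4637,.2959,.1143),(-.833,-.19,-.52),(.549,-.165,-.819))
d=read_camera('wrist');cv2.imwrite('pics/w2.png',d['image'][:,:,::-1])
E
```

```text
{'clock': np.float64(6.05), 'joint_pos': array([ 0.684,  0.141, -0.667,  0.387, -0.494,  0.441]), 'qvel': array([-0.   , -0.002, -0.   ,  0.   ,  0.   , -0.002]), 'tau': array([ -2.414, -32.45 ,  25.988,  -3.642,  -1.796,   0.106]), 'tcp_pos': array([0.461, 0.296, 0.112]), 'orientation': array([ 0.281, -0.07 ,  0.951, -0.107]), 'wrist_force': array([-5.65 ,  1.711,  5.633]), 'ft_torque': array([0.237, 0.651, 0.19 ]), 'grip_force': np.float64(60.613), 'finger_gap': np.float64(0.012)}
dp [2.5 0.3 2.3] rv [ 0.02 -0.03 -0.2 ] rows>= 0.07
```

View pics/w2.png

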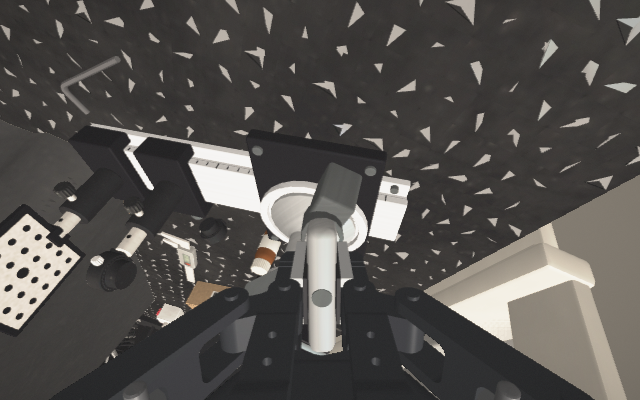

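The pads hold the bar at mid-length: the bar's centre dot is at (321,298) and the gap is 12.5 mm. I'll unscrew about the screw axis.

{"op": "step_arm", "data": {"deltas": [[0.2,-0.1,0.4,-3.3,1,4.9,-1],[0.2,-0.2,0.4,-3.3,1,4.9,-1],[0.2,-0.2,0.4,-3.3,1,4.9,-1],[0.2,-0.2,0.4,-3.3,1,4.9,-1],[0.2,-0.2,0.4,-3.3,1,4.9,-1]]}}

```text
clock: 6.6
tcp_pos: [0.4616, 0.2939, 0.1135]
orientation: [0.242, -0.315, 0.9, -0.177]
wrist_force: [-6.8, 0.1, 6.8]
finger_gap: 0.0121
grip_force: 60.8
```

```bash
python3 - <<'E'
from workcell import *
from h import *
s=get_state();print({k:np.round(v,3) for k,v in s.items()})
E
```

```text
{'clock': np.float64(6.6), 'joint_pos': array([ 0.681,  0.139, -0.664,  0.395, -0.494, -0.087]), 'qvel': array([-0.005, -0.004,  0.01 ,  0.014, -0.002, -1.039]), 'tau': array([ -1.904, -32.403,  27.306,  -4.342,  -1.559,   0.949]), 'tcp_pos': array([0.462, 0.294, 0.113]), 'orientation': array([ 0.242, -0.315,  0.9  , -0.177]), 'wrist_force': array([-6.789,  0.122,  6.794]), 'ft_torque': array([ 0.003,  0.826, -0.336]), 'grip_force': np.float64(60.766), 'finger_gap': np.float64(0.012)}
```

{"op": "step_arm", "data": {"deltas": [[0.2,-0.2,0.4,-3.3,1,4.9,-1],[0.2,-0.2,0.4,-3.3,1,4.9,-1],[0.2,-0.2,0.4,-3.3,1,4.9,-1],[0.2,-0.2,0.4,-3.3,1,4.9,-1],[0.2,-0.2,0.4,-3.3,1,4.9,-1]]}}

```text
clock: 7.1
tcp_pos: [0.4626, 0.2928, 0.1154]
orientation: [0.188, -0.537, 0.788, -0.234]
wrist_force: [-6.1, 0.1, 5.3]
finger_gap: 0.012
grip_force: 60.6
```

{"op": "step_arm", "data": {"deltas": [[0.2,-0.2,0.4,-3.3,1,4.9,-1],[0.2,-0.2,0.4,-3.3,1,4.9,-1],[0.2,-0.2,0.4,-3.3,1,4.9,-1],[0.2,-0.2,0.4,-3.3,1,4.9,-1],[0,0,0,0,0,0,-1]]}}

```text
clock: 7.6
tcp_pos: [0.4636, 0.2926, 0.117]
orientation: [-0.136, 0.687, -0.661, 0.268]
wrist_force: [-4.7, 2.6, 3.7]
finger_gap: 0.0117
grip_force: 60.4
```

```bash
python3 - <<'E'
from workcell import *
from h import *
s=get_state();print({k:np.round(v,3) for k,v in s.items()})
print(q2R(s['orientation']).as_matrix().round(3))
E
```

```text
{'clock': np.float64(7.6), 'joint_pos': array([ 0.677,  0.136, -0.659,  0.402, -0.495, -1.028]), 'qvel': array([ 0.002,  0.001,  0.001, -0.001, -0.002,  0.086]), 'tau': array([ -2.508, -33.433,  27.023,  -3.761,  -2.115,  -0.576]), 'tcp_pos': array([0.464, 0.293, 0.117]), 'orientation': array([-0.136,  0.687, -0.661,  0.268]), 'wrist_force': array([-4.74 ,  2.552,  3.662]), 'ft_torque': array([0.447, 0.811, 0.245]), 'grip_force': np.float64(60.355), 'finger_gap': np.float64(0.012)}
[[-0.018 -0.836  0.548]
 [-0.982 -0.089 -0.168]
 [ 0.19  -0.541 -0.819]]
```

{"op": "step_arm", "data": {"deltas": [[0,0,0,0,0,0,0],[0,0,0,0,0,0,0],[0,0,0,0,0,0,0],[0,0,0,0,0,0,0],[-9,3,13,0,0,0,0]]}}

```text
clock: 8.1
tcp_pos: [0.4546, 0.2941, 0.1284]
orientation: [-0.134, 0.687, -0.662, 0.269]
wrist_force: [-0.9, -0.7, -0.1]
finger_gap: 0.0426
grip_force: 0.0
```

{"op": "step_arm", "data": {"deltas": [[-16,5,24,0,0,0,0],[-16,5,24,0,0,0,0],[-16,5,24,0,0,0,0.5],[0,0,40,0,0,0,1],[0,0,0,0,0,0,1]]}}

```text
clock: 8.6
tcp_pos: [0.4091, 0.3127, 0.2482]
orientation: [-0.14, 0.686, -0.662, 0.269]
wrist_force: [0.4, 1.2, -0.2]
finger_gap: 0.0831
grip_force: 0.0
```

```bash
python3 - <<'E'
from workcell import *
from h import *
import pickle
s=get_state();print({k:np.round(v,3) for k,v in s.items() if k in('clock','joint_pos','qvel','tcp_pos')})
y=np.radians(236.4);yt=np.array([np.cos(y),np.sin(y),0]);zt=np.array([0,0,-1.])
goto(s,(.5375,.274,.25),np.cross(yt,zt),zt)
d=read_camera('top');pickle.dump(d,open('t2.pkl','wb'))
a=cv2.resize(d['image'][165:265,210:360,::-1],None,fx=5,fy=5,interpolation=cv2.INTER_CUBIC);cv2.imwrite('pics/t2.png',a)
E
```

```text
{'clock': np.float64(8.6), 'joint_pos': array([ 0.796, -0.019, -0.462,  0.806, -0.536, -0.9  ]), 'qvel': array([-0.009,  0.035, -0.08 , -0.075,  0.02 , -0.003]), 'tcp_pos': array([0.409, 0.313, 0.248])}
dp [128.4 -38.7   1.8] rv [-6.84 36.04 52.58] rows>= 7.46
```

View pics/t2.png

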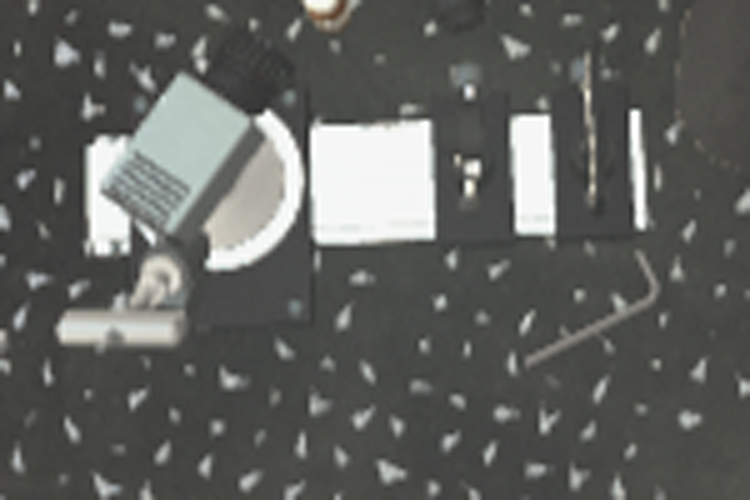

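The bar now lies level from (55,325) to (185,328) and the camera hasn't moved, so the screw is about 1.5 rad out. On to the camera.

{"op": "step_arm", "data": {"deltas": [[16,-5,0,-0.85,4.5,6.6,1],[16,-5,0,-0.85,4.5,6.6,1],[16,-5,0,-0.85,4.5,6.6,1],[16,-5,0,-0.85,4.5,6.6,1],[16,-5,0,-0.85,4.5,6.6,1]]}}

```text
clock: 9.15
tcp_pos: [0.4872, 0.2843, 0.2411]
orientation: [-0.05, 0.889, -0.442, 0.104]
wrist_force: [0.7, 0.6, 0.6]
finger_gap: 0.0857
grip_force: 0.0
```

{"op": "step_arm", "data": {"deltas": [[16,-5,0,-0.85,4.5,6.6,1],[16,-5,0,-0.85,4.5,6.5,1],[16,-4,0,-0.85,4.5,6.5,1],[0,0,0,0,0,0,1],[0,0,0,0,0,0,1]]}}

```text
clock: 9.65
tcp_pos: [0.5354, 0.2705, 0.2391]
orientation: [0.005, 0.958, -0.288, -0.0]
wrist_force: [-0.2, 0.3, 0.0]
finger_gap: 0.0854
grip_force: 0.0
```

```bash
python3 - <<'E'
from workcell import *
from h import *
s=get_state();print({k:np.round(v,3) for k,v in s.items() if k in('clock','joint_pos','qvel','tcp_pos')})
y=np.radians(236.4);yt=np.array([np.cos(y),np.sin(y),0]);zt=np.array([0,0,-1.])
goto(s,(.5375,.274,.112),np.cross(yt,zt),zt)
E
```

```text
{'clock': np.float64(9.65), 'joint_pos': array([ 0.338,  0.367,  0.142,  1.352, -0.007, -2.219]), 'qvel': array([ 0.023, -0.062, -0.034, -0.004,  0.   ,  0.003]), 'tcp_pos': array([0.535, 0.271, 0.239])}
dp [   2.1    3.5 -127.1] rv [ 0.51 -0.21 -0.12] rows>= 2.54
```

{"op": "step_arm", "data": {"deltas": [[1,1,-25,0.3,-0.2,0,1],[0.5,1,-25,0.2,0,0,1],[0,1,-26,0,0,0,1],[0,0,-26,0,0,0,1],[0,0,-25,0,0,0,1]]}}

```text
clock: 10.15
tcp_pos: [0.5348, 0.2745, 0.1145]
orientation: [-0.001, 0.958, -0.287, 0.002]
wrist_force: [-0.3, -0.5, 1.0]
finger_gap: 0.0853
grip_force: 0.0
```

{"op": "step_arm", "data": {"deltas": [[0,0,0,0,0,0,1],[0,0,0,0,0,0,1]]}}

```text
clock: 10.35
tcp_pos: [0.5353, 0.2744, 0.1156]
orientation: [-0.001, 0.958, -0.287, 0.001]
wrist_force: [0.6, 0.5, 0.6]
finger_gap: 0.0854
grip_force: 0.0
```

```bash
python3 - <<'E'
from workcell import *
from h import *
s=get_state();print({k:np.round(v,3) for k,v in s.items() if k in('clock','joint_pos','qvel','tcp_pos','wrist_force')})
y=np.radians(236.4);yt=np.array([np.cos(y),np.sin(y),0]);zt=np.array([0,0,-1.])
goto(s,(.5375,.274,.112),np.cross(yt,zt),zt)
E
```

```text
{'clock': np.float64(10.35), 'joint_pos': array([ 0.34 ,  0.417, -0.092,  1.058, -0.   , -2.22 ]), 'qvel': array([-0.005, -0.013,  0.047,  0.005,  0.   , -0.003]), 'tcp_pos': array([0.535, 0.274, 0.116]), 'wrist_force': array([0.612, 0.481, 0.555])}
dp [ 2.2 -0.4 -3.6] rv [-0.05  0.18 -0.29] rows>= 0.08
```

{"op": "step_arm", "data": {"deltas": [[2,0,-3,0,0,0,0.2],[0,0,0,0,0,0,0],[0,0,0,0,0,0,-0.3],[0,0,0,0,0,0,-0.3],[0,0,0,0,0,0,-0.3]], "newtons": 25}}

```text
clock: 10.85
tcp_pos: [0.5392, 0.2744, 0.1132]
orientation: [-0.001, 0.958, -0.287, 0.002]
wrist_force: [-0.8, 0.0, 6.3]
finger_gap: 0.0459
grip_force: 26.9
```

```bash
python3 - <<'E'
from workcell import *
from h import *
s=get_state();print({k:np.round(v,3) for k,v in s.items()})
M=q2R(s['orientation']).as_matrix();print('y yaw',np.degrees(np.arctan2(M[1,1],M[0,1])))
E
```

```text
{'clock': np.float64(10.85), 'joint_pos': array([ 0.338,  0.423, -0.088,  1.054, -0.   , -2.222]), 'qvel': array([-0.001,  0.001, -0.001,  0.   ,  0.001, -0.   ]), 'tau': array([-1.2900e-01, -4.9003e+01,  2.6492e+01, -6.0800e-01,  1.0900e-01,
       -2.0000e-03]), 'tcp_pos': array([0.539, 0.274, 0.113]), 'orientation': array([-0.001,  0.958, -0.287,  0.002]), 'wrist_force': array([-0.831,  0.021,  6.3  ]), 'ft_torque': array([-0.188,  0.271, -0.019]), 'grip_force': np.float64(26.922), 'finger_gap': np.float64(0.046)}
y yaw -123.32779056505402
```

{"op": "step_arm", "data": {"deltas": [[0,0,0,0,0,-5.9,-0.3],[0,0,0,0,0,-5.9,-0.3],[0,0,0,0,0,-5.9,-0.3],[0,0,0,0,0,-5.9,-0.3],[0,0,0,0,0,-5.9,-0.3]]}}

```text
clock: 11.35
tcp_pos: [0.5387, 0.2739, 0.1132]
orientation: [-0.001, 0.852, -0.523, 0.002]
wrist_force: [-2.7, -2.1, 8.3]
finger_gap: 0.0452
grip_force: 27.2
```

{"op": "step_arm", "data": {"deltas": [[0,0,0,0,0,-5.9,-0.3],[0,0,0,0,0,-5.9,-0.3],[0,0,0,0,0,-5.9,-0.3],[0,0,0,0,0,-5.9,-0.3],[0,0,0,0,0,0,-0.3]]}}

```text
clock: 11.85
tcp_pos: [0.5381, 0.2737, 0.1132]
orientation: [0.0, 0.728, -0.686, 0.002]
wrist_force: [-3.8, -2.6, 8.6]
finger_gap: 0.0455
grip_force: 27.2
```

{"op": "step_arm", "data": {"deltas": [[0,0,0,0,0,0,-0.3],[0,0,0,0,0,0,-0.3]]}}

```text
clock: 12.05
tcp_pos: [0.5382, 0.2738, 0.1132]
orientation: [-0.0, 0.729, -0.685, 0.002]
wrist_force: [-4.2, -2.6, 8.0]
finger_gap: 0.0458
grip_force: 27.2
```

```bash
python3 - <<'E'
from workcell import *
from h import *
s=get_state();print({k:np.round(v,3) for k,v in s.items()})
M=q2R(s['orientation']).as_matrix();print('y yaw',np.degrees(np.arctan2(M[1,1],M[0,1])))
E
```

```text
{'clock': np.float64(12.05), 'joint_pos': array([ 0.339,  0.424, -0.087,  1.058, -0.004, -1.293]), 'qvel': array([ 0.001,  0.001,  0.   , -0.001,  0.001, -0.001]), 'tau': array([  0.33 , -47.784,  27.464,  -1.837,   0.366,  -0.054]), 'tcp_pos': array([0.538, 0.274, 0.113]), 'orientation': array([-0.   ,  0.729, -0.685,  0.002]), 'wrist_force': array([-4.167, -2.62 ,  8.042]), 'ft_torque': array([-0.482,  0.581, -0.096]), 'grip_force': np.float64(27.235), 'finger_gap': np.float64(0.046)}
y yaw -176.44639532053387
```

{"op": "step_arm", "data": {"deltas": [[0,0,0,0,0,0,0.5],[0,0,0,0,0,0,0.5],[0,0,0,0,0,0,0.5],[0,0,25,0,0,0,0.5],[0,0,40,0,0,0,0.5]]}}

```text
clock: 12.55
tcp_pos: [0.5365, 0.2735, 0.1744]
orientation: [0.003, 0.729, -0.685, 0.0]
wrist_force: [-0.1, -0.3, 0.2]
finger_gap: 0.0639
grip_force: 0.0
```

{"op": "step_arm", "data": {"deltas": [[0,0,40,0,0,0,0.5],[-30,10,30,0,0,0,0.5],[-40,10,0,0,0,0,0.5],[-40,10,0,0,0,0,0.5],[0,0,0,0,0,0,0.5]]}}

```text
clock: 13.05
tcp_pos: [0.424, 0.3049, 0.2475]
orientation: [0.0, 0.73, -0.683, 0.001]
wrist_force: [0.4, -1.3, 0.7]
finger_gap: 0.0642
grip_force: 0.0
```

```bash
python3 - <<'E'
from workcell import *
from h import *
import pickle
s=get_state();print({k:np.round(v,3) for k,v in s.items() if k in('clock','joint_pos','qvel','tcp_pos','wrist_force')})
d=read_camera('top');t=d;P=pts(t);I=t['image'].astype(int)
a=cv2.resize(d['image'][165:265,210:360,::-1],None,fx=5,fy=5,interpolation=cv2.INTER_CUBIC);cv2.imwrite('pics/t3.png',a)
m=(P[...,2]>.137)&(P[...,2]<.155);m[:,:215]=0;m[:,275:]=0;m[215:]=0
n,l,st,ce=cv2.connectedComponentsWithStats(m.astype('u1'));i=1+np.argmax(st[1:,4])
K=t['K'];T=t['world_from_camera']
def cast(u,v,z):
    r=np.stack([(u-K[0,2])/K[0,0],(v-K[1,2])/K[1,1],np.ones(len(u))],-1)@T[:3,:3].T
    return T[:3,3]+r*((z-T[2,3])/r[:,2])[:,None]
vv,uu=np.nonzero((l==i)&(I.sum(-1)>300));c=cast(uu.astype(float),vv.astype(float),.146)
print('camtop',len(uu),cv2.minAreaRect((c[:,:2]*1000).astype('f4')))
M=np.array([[-.018,-.836,.548],[-.982,-.089,-.168],[.19,-.541,-.819]])
goto(s,(.4636-.055,.2926+.0165,.117+.082),M[:,0],M[:,2])
E
```

```text
{'clock': np.float64(13.05), 'joint_pos': array([ 0.471,  0.207, -0.056,  1.309, -0.002, -1.166]), 'qvel': array([-0.04 ,  0.048,  0.058, -0.039, -0.027, -0.036]), 'tcp_pos': array([0.424, 0.305, 0.247]), 'wrist_force': array([ 0.431, -1.261,  0.667])}
camtop 494 ((537.9864501953125, 275.29083251953125), (44.56281661987305, 70.74188232421875), 0.8647276163101196)
dp [-15.4   4.2 -48.5] rv [ -9.7  -33.54  -1.45] rows>= 4.07
```

View pics/t3.png

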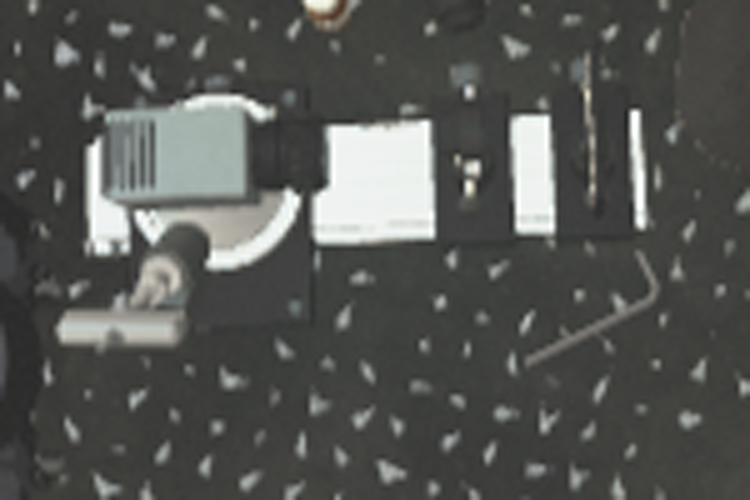

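The camera now looks along the rail: its box is at (105–245,108–203) and its barrel at (290,160). The handle is unchanged. I'll check the yaw more exactly with edge fits.

```bash
cat > yaw.py <<'E'
from workcell import *
from h import *
t=read_camera('top');I=t['image'].astype(float).sum(-1);K=t['K'];T=t['world_from_camera']
def cast(u,v,z):
    r=np.stack([(u-K[0,2])/K[0,0],(v-K[1,2])/K[1,1],np.ones(len(u))],-1)@T[:3,:3].T
    return T[:3,3]+r*((z-T[2,3])/r[:,2])[:,None]
def edge(us,v0,v1,z,sgn,name):
    L=[]
    for u in us:
        g=np.clip(sgn*np.diff(I[v0:v1+1,u]),0,None);k=g.argmax();w=g[max(k-1,0):k+2]
        L.append((u,v0+max(k-1,0)+.5+(w*np.arange(len(w))).sum()/w.sum()))
    L=np.array(L);c=cast(L[:,0],L[:,1],z)
    f=np.polyfit(c[:,1],c[:,0],1);r=c[:,0]-np.polyval(f,c[:,1]);k=abs(r)<.0015;f=np.polyfit(c[k,1],c[k,0],1)
    print(name,k.sum(),'yaw',np.degrees(np.arctan(-f[0])).round(2),'x@.275',np.polyval(f,.275).round(4))
edge(range(240,258),182,192,.146,1,'cam far');edge(range(234,258),201,210,.146,-1,'cam near')
edge(range(275,296),184,194,.024,1,'rail far');edge(range(275,296),207,219,.024,-1,'rail near')
E
python3 yaw.py
```

```text
cam far 17 yaw 12.79 x@.275 0.5624Traceback (most recent call last):
  File "yaw.py", line 15, in <module>
    edge(range(240,258),182,192,.146,1,'cam far');edge(range(234,258),201,210,.146,-1,'cam near')
                                                  ~~~~^^^^^^^^^^^^^^^^^^^^^^^^^^^^^^^^^^^^^^^^^^^
  File "yaw.py", line 13, in edge
    f=np.polyfit(c[:,1],c[:,0],1);r=c[:,0]-np.polyval(f,c[:,1]);k=abs(r)<.0015;f=np.polyfit(c[k,1],c[k,0],1)
                                                                                 ~~~~~~~~~~^^^^^^^^^^^^^^^^^
    raise TypeError("expected non-empty vector for x")
TypeError: expected non-empty vector for x
```

```bash
cat > yaw.py <<'E'
from workcell import *
from h import *
t=read_camera('top');P=pts(t);I=t['image'].astype(float).sum(-1);K=t['K'];T=t['world_from_camera']
def cast(u,v,z):
    r=np.stack([(u-K[0,2])/K[0,0],(v-K[1,2])/K[1,1],np.ones(len(u))],-1)@T[:3,:3].T
    return T[:3,3]+r*((z-T[2,3])/r[:,2])[:,None]
m=(P[...,2]>.132)&(P[...,2]<.16)
L=np.array([(u,*(185+np.nonzero(m[185:208,u])[0][[0,-1]])) for u in range(234,256)],float)
print(L[:,1].astype(int),L[:,2].astype(int))
for i,dv in((1,-.5),(2,.5)):
    c=cast(L[:,0],L[:,i]+dv,.146);f=np.polyfit(c[:,1],c[:,0],1);print('yaw',np.degrees(np.arctan(-f[0])).round(2))
b=(P[...,2]>.105)&(P[...,2]<.15);b[:,:263]=0;b[:,280:]=0;b[:180]=0;b[212:]=0
q=P[b];q=q[(q[:,1]<.236)&(q[:,1]>.2)]
if len(q):print('barrel',len(q),q.min(0).round(3),q.max(0).round(3),'crest',q[q[:,2]>np.percentile(q[:,2],60)].mean(0).round(4))
E
python3 yaw.py
```

```text
[187 187 187 186 186 186 186 186 186 186 186 186 186 186 186 186 186 186
 186 186 186 186] [205 204 204 204 204 204 204 204 204 204 204 204 204 204 204 204 204 204
 204 204 204 204]
yaw 2.73
yaw 1.55
barrel 202 [0.522 0.204 0.11 ] [0.565 0.235 0.145] crest [0.5426 0.2179 0.1405]
```

{"op": "step_arm", "data": {"deltas": [[-3,1,-10,-1.9,-6.7,-0.3,0.2],[-3,1,-10,-1.9,-6.7,-0.3,0],[-3,1,-10,-1.9,-6.7,-0.3,0],[-3,1,-10,-2,-6.7,-0.3,0],[-3,0,-8,-2,-6.7,-0.3,0]]}}

```text
clock: 13.7
tcp_pos: [0.4147, 0.3083, 0.1993]
orientation: [-0.138, 0.685, -0.662, 0.271]
wrist_force: [0.1, 0.6, -0.9]
finger_gap: 0.0424
grip_force: 0.0
```

{"op": "step_arm", "data": {"deltas": [[0,0,0,0,0,0,0],[0,0,0,0,0,0,0],[0,0,0,0,0,0,0]]}}

```text
clock: 14.0
tcp_pos: [0.4156, 0.3091, 0.2004]
orientation: [-0.137, 0.685, -0.663, 0.268]
wrist_force: [0.3, -0.9, -1.0]
finger_gap: 0.043
grip_force: 0.0
```

```bash
cat > g.py <<'E'
from workcell import *
from h import *
s=get_state();print({k:np.round(v,3) for k,v in s.items() if k in('clock','joint_pos','qvel','tcp_pos','wrist_force')})
M=np.array([[-.018,-.836,.548],[-.982,-.089,-.168],[.19,-.541,-.819]])
goto(s,(.4636,.2926,.117),M[:,0],M[:,2])
E
python3 g.py
```

```text
{'clock': np.float64(14.0), 'joint_pos': array([ 0.778,  0.02 , -0.545,  0.683, -0.529, -0.915]), 'qvel': array([-0.008, -0.003,  0.006, -0.002, -0.004,  0.003]), 'tcp_pos': array([0.416, 0.309, 0.2  ]), 'wrist_force': array([ 0.251, -0.861, -0.979])}
dp [ 48.  -16.5 -83.4] rv [-0.23  0.15  0.25] rows>= 1.95
```

{"op": "step_arm", "data": {"deltas": [[6,-4,-18,0,0,0,0],[10.5,-3,-16,0,0,0,0],[10.5,-3,-16,0,0,0,0],[10.5,-3,-16,0,0,0,0],[10.5,-3.5,-17,0,0,0,0]]}}

```text
clock: 14.5
tcp_pos: [0.4649, 0.2921, 0.1172]
orientation: [-0.138, 0.685, -0.663, 0.268]
wrist_force: [-0.0, 0.3, -0.2]
finger_gap: 0.0427
grip_force: 0.0
```

{"op": "step_arm", "data": {"deltas": [[0,0,0,0,0,0,0],[0,0,0,0,0,0,0]]}}

```text
clock: 14.7
tcp_pos: [0.463, 0.2916, 0.1167]
orientation: [-0.136, 0.685, -0.663, 0.268]
wrist_force: [0.4, -0.7, -0.1]
finger_gap: 0.0424
grip_force: 0.0
```

```bash
python3 g.py
```

```text
{'clock': np.float64(14.7), 'joint_pos': array([ 0.677,  0.134, -0.662,  0.399, -0.496, -1.023]), 'qvel': array([ 0.019, -0.02 ,  0.002, -0.001, -0.003, -0.001]), 'tcp_pos': array([0.463, 0.292, 0.117]), 'wrist_force': array([ 0.363, -0.709, -0.124])}
dp [0.6 1.  0.3] rv [-0.14  0.12  0.3 ] rows>= 0.04
```

{"op": "step_arm", "data": {"deltas": [[0,0,0,0,0,0,-1],[0,0,0,0,0,0,-1],[0,0,0,0,0,0,-1],[0,0,0,0,0,0,-1],[0,0,0,0,0,0,-1]], "newtons": 60}}

```text
clock: 15.2
tcp_pos: [0.4624, 0.2926, 0.1176]
orientation: [-0.138, 0.686, -0.662, 0.269]
wrist_force: [-0.6, -1.2, 6.7]
finger_gap: 0.0118
grip_force: 60.9
```

{"op": "step_arm", "data": {"deltas": [[-0.2,0.2,-0.4,3.3,-1,-4.9,-1],[-0.2,0.2,-0.4,3.3,-1,-4.9,-1],[-0.2,0.2,-0.4,3.3,-1,-4.9,-1],[-0.2,0.2,-0.4,3.3,-1,-4.9,-1],[-0.2,0.2,-0.4,3.3,-1,-4.9,-1]]}}

```text
clock: 15.7
tcp_pos: [0.461, 0.2931, 0.1155]
orientation: [0.203, -0.49, 0.818, -0.224]
wrist_force: [-3.1, -1.1, 9.7]
finger_gap: 0.0117
grip_force: 61.4
```

{"op": "step_arm", "data": {"deltas": [[-0.2,0.2,-0.4,3.3,-1,-4.9,-1],[-0.2,0.2,-0.4,3.3,-1,-4.9,-1],[-0.2,0.2,-0.4,3.3,-1,-4.9,-1],[-0.2,0.2,-0.4,3.3,-1,-4.9,-1],[-0.2,0.2,-0.4,3.3,-1,-4.9,-1]]}}

```text
clock: 16.2
tcp_pos: [0.46, 0.2944, 0.1136]
orientation: [0.254, -0.262, 0.917, -0.163]
wrist_force: [-2.6, 0.3, 9.0]
finger_gap: 0.0118
grip_force: 61.5
```

{"op": "step_arm", "data": {"deltas": [[-0.2,0.2,-0.4,3.3,-1,-4.9,-1],[-0.2,0.2,-0.4,3.3,-1,-4.9,-1],[-0.2,0.2,-0.4,3.3,-1,-4.9,-1],[-0.2,0.2,-0.4,3.3,-1,-4.9,-1],[0,0,0,0,0,0,-1]]}}

```text
clock: 16.7
tcp_pos: [0.4599, 0.296, 0.1124]
orientation: [0.283, -0.067, 0.951, -0.106]
wrist_force: [-0.7, 0.8, 7.7]
finger_gap: 0.012
grip_force: 61.2
```

```bash
python3 - <<'E'
from workcell import *
from h import *
s=get_state();print({k:np.round(v,3) for k,v in s.items()})
E
python3 yaw.py
```

```text
{'clock': np.float64(16.7), 'joint_pos': array([ 0.688,  0.139, -0.671,  0.383, -0.497,  0.45 ]), 'qvel': array([-0.001, -0.   ,  0.   ,  0.   , -0.   , -0.062]), 'tau': array([ -0.667, -30.895,  23.648,  -2.564,  -0.972,   0.47 ]), 'tcp_pos': array([0.46 , 0.296, 0.112]), 'orientation': array([ 0.283, -0.067,  0.951, -0.106]), 'wrist_force': array([-0.69 ,  0.778,  7.723]), 'ft_torque': array([ 0.144, -0.027, -0.051]), 'grip_force': np.float64(61.232), 'finger_gap': np.float64(0.012)}
[187 187 187 186 186 186 186 186 186 186 186 186 186 186 186 187 186 186
 186 186 186 186] [205 205 204 205 204 204 204 204 204 204 204 204 204 204 204 204 204 204
 204 204 204 204]
yaw 2.43
yaw 2.65
barrel 201 [0.522 0.204 0.11 ] [0.565 0.234 0.147] crest [0.5415 0.2177 0.1403]
```

{"op": "step_arm", "data": {"deltas": [[0,0,0,1.6,-0.5,-2.5,-1],[0,0,0,0,0,0,-1],[0,0,0,0,0,0,0],[0,0,0,0,0,0,0],[0,0,0,0,0,0,0]]}}

```text
clock: 17.25
tcp_pos: [0.458, 0.2942, 0.1097]
orientation: [0.283, -0.043, 0.953, -0.101]
wrist_force: [-1.0, -1.3, -0.4]
finger_gap: 0.043
grip_force: 0.0
```

{"op": "step_arm", "data": {"deltas": [[0,0,0,0,0,0,0],[-11,3,16,0,0,0,0],[-16,5,24,0,0,0,0],[-16,5,24,0,0,0,0],[-16,5,24,0,0,0,0]]}}

```text
clock: 17.75
tcp_pos: [0.3988, 0.3123, 0.1988]
orientation: [0.284, -0.043, 0.953, -0.101]
wrist_force: [0.5, 0.2, -0.2]
finger_gap: 0.0429
grip_force: 0.0
```

{"op": "step_arm", "data": {"deltas": [[0,0,30,0,0,0,0],[0,0,0,0,0,0,0],[0,0,0,0,0,0,0],[0,0,0,0,0,0,0]]}}

```text
clock: 18.15
tcp_pos: [0.3992, 0.3119, 0.227]
orientation: [0.283, -0.043, 0.953, -0.101]
wrist_force: [-0.0, -0.7, -0.7]
finger_gap: 0.0426
grip_force: 0.0
```

```bash
python3 yaw.py; python3 - <<'E'
from workcell import *
from h import *
s=get_state();print(s['clock'],s['wrist_force'].round(2),s['qvel'].round(3))
d=read_camera('top');cv2.imwrite('pics/t4.png',cv2.resize(d['image'][165:265,210:360,::-1],None,fx=5,fy=5,interpolation=cv2.INTER_CUBIC))
E
```

```text
[187 187 187 186 186 186 186 186 186 186 186 186 186 186 186 186 186 186
 186 186 186 187] [205 205 205 205 204 204 204 204 204 204 204 204 204 204 204 204 204 204
 204 204 204 204]
yaw 2.03
yaw 3.21
barrel 201 [0.522 0.204 0.11 ] [0.565 0.234 0.145] crest [0.5424 0.2171 0.1403]
18.2 [-0.82  0.2   0.02] [-0.004  0.005 -0.001 -0.    -0.001  0.001]
```

View pics/t4.png

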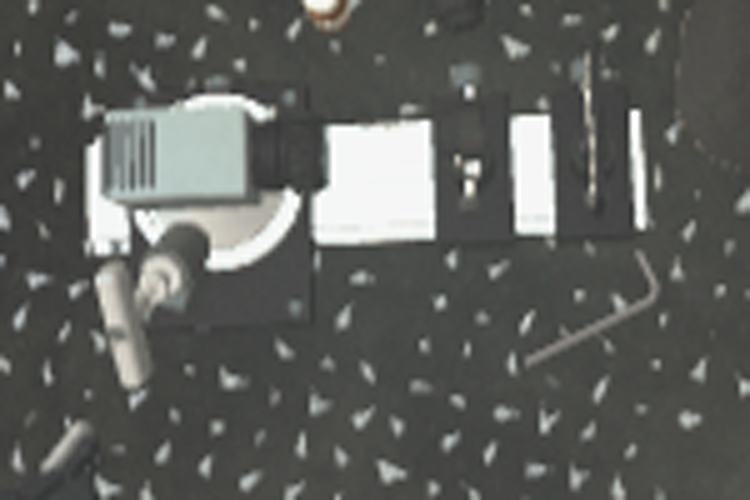

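The handle is back at its tight position, (108,265) to (135,385). The camera is along the rail, the hex key and vial are undisturbed, and the gripper is clear, so I'm handing in.

```bash
python3 -c "
from workcell import *
print(hand_in())"
```

```text
the job is handed in; nothing more can be done
None
```

I handed the job in at about 18 s: the clamp was backed off about a quarter turn, the camera now looks along the rail within about 2° by my measurement, and the screw is back at its tight position, but no verdict was returned.

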